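Mark the carrier's place with a straightedge, then lift it off level

ROBOT

A 6-joint arm with a two-finger parallel gripper is mounted at the origin on a cart in front of the work surface, level with it; the furniture and walls round the work are solid. World frame = base frame: x ahead of the robot, y to its left, z up, the work surface at z = 0. Lengths are in m, angles in rad, forces in N, time in s.
With the tool pointing down it reaches from about 0.35 to 0.975 m from the base axis. Payload 4.9 kg.
Tool frame: the origin (TCP) lies at the very end of the fingers, on their centre line; the grasp point (between the pads) lies 19 mm behind it; z points along the fingers, x is the direction in which the jaws open and shut, and the axes are right-handed (so a half turn about z gives the same grasp; the last joint's range is limited). The gripper opens to 85 mm and grips with 20 to 120 N. Pads are 22 mm wide; open, the fingers measure 114 mm over their backs; the gripper's body (76 mm by 85 mm) begins 54 mm behind the grasp point. The pads swing forward as they close: fully open they stand 13 mm farther back than shut.
Start: joints at [-1.279, 0.053, 1.613, -0, 1.476, -0.119], TCP at [0.25, -0.573, 0.231] pointing down, gripper open.
Joint ranges: [-3.01, 3.01], [-1.01, 2.22], [0.06, 2.58], [-1.02, 4.17], [0.09, 2.62], [-3.14, 3.14]. Speed limits (rad/s): [2.57, 2.57, 3.14, 3.14, 3.14, 3.14].

INTERFACE

Orientations are given as a rotation vector (axis times angle).
In Python, from station import readout, viewer, ctrl, nets gives the robot as it stands. The module is installed in compiled form; this text tells all that it offers.
- The arm moves only by the tool step_arm, never from a script. Its argument "moves" is a list that holds one entry, the list of rows, each a list of 4 numbers: the shift along the world's x, y, z in cm, then the turn about the world's z in rad. In form: [[[dx, dy, dz, yaw], ...]]. A call has 1 to 10 rows; each row shifts and turns the commanded pose from where the row before left it; what a row does not reach is not made up. A row lasts 1/12 s, in which the tool goes at most 41.7 mm and 7.16 degrees, less where a joint would pass 70% of its speed; a pose out of reach is approached as far as the arm can. A call is refused whole if a number of a shift passes 4.17 or a number of a turn 0.125, either way. A call with a gripper value outside its range is refused whole. "grip" is the closure, from 0 (fully open) to 1 (shut), set as the call begins (left out, the last holds). The fingers move at their own pace and stop on an object; "squeeze" is the grip in N (left out, the last holds). Time passes only in rows, so rows that do not move let the fingers close. It gives the time, the measured TCP pose, the force and the opening at its end, in the units of the state.
- readout.get_obs(): the state, without advancing time (a new reading comes with each control period).
- viewer.get_image(name): name is "scene" or "top" or "wrist"; returns the picture (420x560x3 uint8, blue, green, red); there is no depth.
- viewer.calibration(name): a dict with "camera_matrix" (3x3 intrinsics, pixels), "R" (3x3) and "t" (3): a world point X has camera coordinates R X + t. Camera axes: x right, y down, z forward; pixel columns grow to the right and rows downward; lengths in m; the calibration is good to about 2 mm. A picture is of the moment at which its call begins: read the wrist's pose just before it. calibration takes no time and is no camera call; for the wrist camera it gives the pose at the moment of the call.
- ctrl.finish_job(): hands the job in, once; it reports no verdict.
Trained networks look in the newest picture that a camera, given by its name, has taken for a name from the list of things; names that differ only in an ending like _2 or _b are one class to them, and where a whole thing is asked for, a point or a joint stands for the part that bears it (a point fixed in the world has none). Each returns a list of dicts, best first, with "confidence" (0 to 1); they miss things now and then, are a little off and sometimes report something else, mostly with a low value. They report only what shows in the picture. A call takes as long as a camera call. They do not tell look-alikes from the thing itself.
- nets.masks_of(camera, thing): "region" (420x560 bool, what is visible of it) and "box" ([left, top, right, bottom] in pixels, round what is visible of it).
- nets.pinpoint(camera, thing): "at" ([column, row] in pixels: a listed point, or the origin of a listed thing).
The state is a dict: "t": time; "q": joint angles; "dq": joint speeds; "effort": joint torques, N m; "tool_pos": TCP position; "tool_rot": TCP orientation; "contact_force": force on the tool from outside, world axes, zero at the start; "wrist_torque": the same for the moment, N m; "opening": finger opening in m.
Only numpy, scipy, OpenCV 4.12 (cv2) and the standard library are available. Lean on these libraries where they do the work, as an engineer would, in place of code of your own. Each camera call takes 0.05 s, during which the arm holds its last target. There are 200 camera calls.

TASK

The optics carrier must come off its rest pad for a moment and later go back to exactly the same place: so first lay the steel straightedge flat on the worktop, one long edge flush against the carrier's long front edge (facing the robot) and roughly centred on it, without shoving the carrier, and let go of it. Then take the carrier by its handle and lift it straight up, level, so that the lens and mirror standing loose on it stay where they are, and finish while still holding it steady and level over its pad, its underside about 15 cm above the worktop. Leave the straightedge lying as the mark, and do not disturb the other things.

Things in the scene. Friction and masses are not known exactly. Their poses are not given: they have to be found in the camera images.
- optics_carrier: Optics carrier: bare aluminium plate 100 (x) x 160 (y) x 12 mm with a dark handle above its middle, about 0.5 kg (+-20 %) without lens and mirror. It stands loose on the thin rest pad, overhanging it all round, and slides if pushed with a few newtons. Origin: centre of its underside, 3 mm above the worktop; z up. Its front edge (towards the robot) runs along y at x = -50 mm, 3 to 15 mm above the worktop.
- carrier_handle (a point): Middle of the carrier's handle, 111 mm above the plate's underside: a bar along the carrier's y, 14 mm thick in x, 72 mm long, 18 mm high (102 to 120 mm above the underside), on two upright 10 mm round posts at y = -28 and +28 mm; free space below the bar between them.
- straightedge: Straightedge: flat dark blackened-steel bar 70 (x) x 180 (y) x 8 mm with a dark handle along its middle line, 0.55 kg, loose on the worktop; the same both ways round. Origin: centre of its underside; z up; its two straight long edges run along y at x = -35 and +35 mm. Lying flat it overlaps the carrier's edge in height by 5 mm, so the two edges meet.
- straightedge_handle (a point): Middle of the straightedge's handle, 37 mm above its underside: a bar along its y, 14 mm thick in x, 80 mm long, 18 mm high (28 to 46 mm above the underside), on two 10 mm round posts at y = -32 and +32 mm.
- rest_pad: Rest pad: thin black rubber pad 80 (x) x 120 (y) x 3 mm fixed on the worktop under the carrier, hidden by it until it is lifted. Origin: centre of its underside, on the worktop; its axes are those of the carrier at the start.
- lens_mount: Lens in a ring on a short post and a round foot, 32 x 32 x 66 mm, 0.09 kg, standing loose on the carrier's plate near one end (about 57 mm along y from its centre, either end). Origin: centre of its underside; z up.
- mirror_mount: Square black mirror mount on a short post and a round foot, 39 x 40 x 70 mm, 0.14 kg, standing loose on the carrier's plate at the other end (about 57 mm from its centre). Origin: centre of its underside; z up.
- cage_cube: Bystander: black cube with ring-shaped ports, 34 x 34 x 33 mm, left of the carrier. Origin: centre of its underside.
- post_2: Bystander: plain steel post standing upright, 13 mm diameter, 75 mm tall, behind the carrier. Origin: centre of its underside.
- blue_tape: Bystander: roll of dark tape lying flat, 55 x 53 x 19 mm. Origin: centre of its underside.
- slide_box: Bystander: green slide box, 39 x 86 x 30 mm. Origin: centre of its underside.
- vial_1: Bystander: amber vial with a screw cap, 27 x 27 x 60 mm. Origin: centre of its underside.
- petri_dish: Bystander: clear flat dish, 60 x 60 x 15 mm. Origin: centre of its underside.
- clamp_fork_1: Bystander: slotted metal fork lying flat, 33 x 67 x 8 mm. Origin: centre of its underside.
Things that resemble listed ones, but are neither listed nor needed, are in the scene too. Leave any purple look-alike of the mirror_mount alone.

How it is judged:
On the way, in this order (a step that is already met when the one before it is completed fails the run):
1. the straightedge lies flat and let go, flush along the carrier's front edge (gap at its middle under 2.5 mm, angle under 0.03 rad, middles within 35 mm), the carrier not shoved by more than 5 mm (height (world z) of straightedge below 0.004 m and angle between straightedge's own z axis and vertical below 0.03 rad and contact force between straightedge and the fingers below 0.1 N and x of straightedge in the frame of optics_carrier between -0.0875 and -0.08 m and y of straightedge in the frame of optics_carrier between -0.035 and 0.035 m and angle between the y axis of straightedge and the y axis of optics_carrier, either way round below 0.03 rad and height (world z) of optics_carrier below 0.006 m and horizontal distance between optics_carrier and rest_pad below 0.005 m and angle between the y axis of optics_carrier and the y axis of rest_pad, either way round below 0.04 rad and linear speed of straightedge below 0.01 m/s), for 0.2 s.
2. the carrier is off its pad and level, the lens and the mirror standing on it (height (world z) of optics_carrier above 0.03 m and angle between optics_carrier's own z axis and vertical below 0.1 rad and angle between each of lens_mount, mirror_mount's own z axis and vertical below 0.12 rad and z of lens_mount in the frame of optics_carrier between 0.008 and 0.017 m and horizontal distance between lens_mount and optics_carrier between 0.042 and 0.072 m and z of mirror_mount in the frame of optics_carrier between 0.008 and 0.017 m and horizontal distance between mirror_mount and optics_carrier between 0.042 and 0.072 m), for 0.2 s.
At the end, for the whole second after the job is handed in: Carrier held by the fingers alone, at rest, underside 100-250 mm up, within 60 mm of over its pad, tilt < 0.07 rad; lens and mirror upright on it, 42-72 mm from its centre; straightedge flat, released, where the front edge was (7 mm across, 40 mm along, 0.06 rad) (height (world z) of optics_carrier between 0.1 and 0.25 m and angle between optics_carrier's own z axis and vertical below 0.07 rad and horizontal distance between optics_carrier and rest_pad below 0.06 m and linear speed of optics_carrier below 0.02 m/s and angular speed of optics_carrier below 0.12 rad/s and contact force between optics_carrier and the fingers above 2 N and contact force between optics_carrier and straightedge below 0.1 N and angle between each of lens_mount, mirror_mount's own z axis and vertical below 0.12 rad and z of lens_mount in the frame of optics_carrier between 0.008 and 0.017 m and horizontal distance between lens_mount and optics_carrier between 0.042 and 0.072 m and z of mirror_mount in the frame of optics_carrier between 0.008 and 0.017 m and horizontal distance between mirror_mount and optics_carrier between 0.042 and 0.072 m and height (world z) of straightedge below 0.004 m and angle between straightedge's own z axis and vertical below 0.03 rad and contact force between straightedge and the fingers below 0.1 N and x of straightedge in the frame of rest_pad between -0.092 and -0.078 m and y of straightedge in the frame of rest_pad between -0.04 and 0.04 m and angle between the y axis of straightedge and the y axis of rest_pad, either way round below 0.06 rad); the arm keeps its last pose, push and grip.
It fails at once if a bystander is knocked or shifted by more than 20 mm (distance of any of cage_cube, post_2, blue_tape, slide_box, vial_1, petri_dish, clamp_fork_1 from where it was at the start of the episode above 0.02 m).
It fails at once if the carrier is tipped by more than 11 degrees (angle between optics_carrier's own z axis and vertical above 0.2 rad).
It fails at once if the lens or the mirror falls over (angle between any of lens_mount, mirror_mount's own z axis and vertical above 0.4 rad).
It also fails if it takes over 59 s, if anything falls off the work surface, if the arm or the gripper's body presses on something with over 40 N, if the wrist force passes 120 N, or if a joint passes its speed limit or range.

## Working session

There is one attempt and no reset: what is moved stays moved. The work goes in short steps, Python scripts to look and compute and a tool call to move; the robot and the scene stay as the last step left them, time stands still between calls to the robot, and variables do not carry over. Pictures are saved under pics/ and viewed, about 8 in all and at most 12, crops included, and the job is handed in when it is done.

Besides the shell and the picture viewer there is one more tool, called after "Emit:" in YAML: its name, and indented under it one key for each argument. step_arm: Moves the arm, as the interface text tells. Its arguments: {"type":"object","properties":{"moves":{"type":"array","items":{"type":"array","items":{"type":"array","items":{"type":"number"}}}},"grip":{"type":"number"},"squeeze":{"type":"number"}},"required":["moves"]}

```bash
mkdir -p pics; cat > h.py <<'E'
import numpy as np, cv2
from station import readout, viewer, ctrl, nets
def ray(cam,px):
    c=viewer.calibration(cam);K=np.array(c["camera_matrix"]);R=np.array(c["R"]);t=np.array(c["t"]).ravel()
    d=R.T@np.linalg.inv(K)@np.array([px[0],px[1],1.]);return -R.T@t,d
def onz(cam,px,z):
    o,d=ray(cam,px);return o+d*(z-o[2])/d[2]
def proj(cam,X):
    c=viewer.calibration(cam);p=np.array(c["camera_matrix"])@(np.array(c["R"])@np.array(X)+np.array(c["t"]).ravel());return p[:2]/p[2]
E
python3 - <<'E'
from h import *
np.set_printoptions(precision=4,suppress=True)
for c in ["top","scene"]:
    im=viewer.get_image(c);cv2.imwrite(f"pics/{c}0.png",im)
    for n,z in [("optics_carrier",.003),("carrier_handle",.114),("straightedge",0),("straightedge_handle",.037),("lens_mount",.015),("mirror_mount",.015)]:
        for r in nets.pinpoint(c,n)[:3]: print(c,n,round(r["confidence"],2),np.round(r["at"],1),onz(c,r["at"],z))
print(readout.get_obs())
E
```

```text
top optics_carrier 0.88 [289.  222.5] [0.6218 0.0253 0.003 ]
top optics_carrier 0.72 [312.7 226.7] [ 0.6105 -0.0316  0.003 ]
top carrier_handle 0.88 [289.9 213.2] [0.6207 0.0248 0.114 ]
top straightedge 0.91 [394.8 236.7] [ 0.5831 -0.2284  0.    ]
top straightedge_handle 0.83 [399.9 231.9] [ 0.5881 -0.2329  0.037 ]
top straightedge_handle 0.44 [289.7 211.5] [0.6415 0.0237 0.037 ]
top lens_mount 0.61 [311.4 225.8] [ 0.6105 -0.0278  0.015 ]
top mirror_mount 0.59 [348.3 286.7] [ 0.4646 -0.1095  0.015 ]
top mirror_mount 0.52 [266.4 215.6] [0.6373 0.0794 0.015 ]
scene optics_carrier 0.79 [276.6 244.8] [0.6424 0.0107 0.003 ]
scene carrier_handle 0.97 [276.1 209.4] [0.633  0.0198 0.114 ]
scene straightedge 0.59 [295.3 236.3] [ 0.6421 -0.059   0.    ]
scene straightedge 0.58 [353.4 219.3] [ 0.592  -0.2445  0.    ]
scene straightedge_handle 0.72 [350.7 210.2] [ 0.5893 -0.2261  0.037 ]
scene lens_mount 0.51 [292.9 239.6] [ 0.6168 -0.0239  0.015 ]
scene mirror_mount 0.85 [256.5 248. ] [0.653  0.0714 0.015 ]
scene mirror_mount 0.62 [359.3 251.1] [ 0.459  -0.1014  0.015 ]
{'t': 0.7, 'q': array([-1.279 ,  0.0527,  1.6129, -0.    ,  1.476 , -0.119 ]), 'dq': array([-0.0014, -0.0001,  0.0014, -0.0002, -0.0001, -0.0007]), 'effort': array([  0.0013, -39.356 , -37.0366,  -0.0002,   0.0004,  -0.    ]), 'tool_pos': array([ 0.2496, -0.573 ,  0.2313]), 'tool_rot': array([ 2.6278, -1.7217,  0.    ]), 'contact_force': array([ 0.2251,  0.3791, -0.4173]), 'wrist_torque': array([-0.0233, -0.0117,  0.0282]), 'opening': 0.08515209747938007}
```

View pics/top0.png

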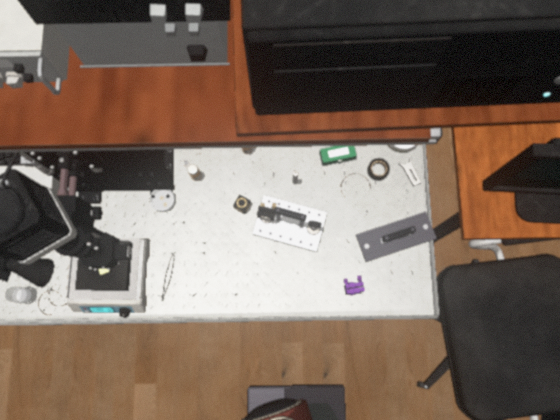

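View pics/scene0.png

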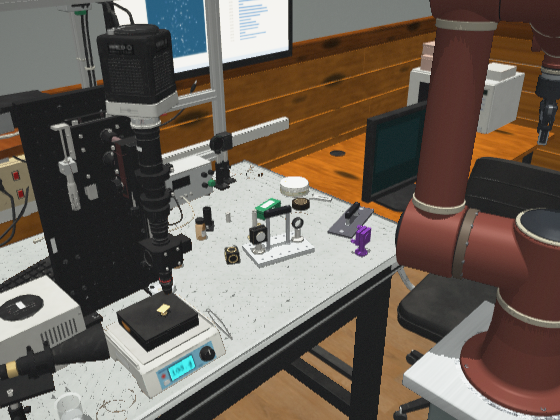

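The straightedge is the only flat dark bar, at top (397,236). The carrier is at (289,222), with the mirror at its left end (266,215) and the lens at its right end (313,227). The purple look-alike at (353,286) stays untouched, and the carrier handle at (290,213) is not to be mistaken for the straightedge's. I'll move over the straightedge for a close look.

Emit:
step_arm:
  moves:
    - [[2.5, 2.9, 1, 0.124], [2.5, 2.9, 1, 0.124], [2.5, 2.9, 1, 0.124], [2.5, 2.9, 1, 0.124], [2.5, 2.9, 1, 0.124], [2.5, 2.9, 1, 0.124], [2.5, 2.9, 0.5, 0.124], [2.5, 2.9, 0.5, 0.124], [2.5, 2.9, 0, 0.124], [2.5, 2.9, 0, 0.124]]
  grip: 0

```text
t: 1.53
tool_pos: [0.5007, -0.2815, 0.3023]
tool_rot: [3.138, 0.135, 0.002]
contact_force: [0.1, -0.9, -0.2]
opening: 0.0853
```

Emit:
step_arm:
  moves:
    - [[2.5, 2.5, 0, 0.124], [1, 2.5, 0, 0.124], [0, 0, 0, 0], [0, 0, 0, 0]]

```text
t: 1.87
tool_pos: [0.535, -0.2319, 0.3013]
tool_rot: [3.099, 0.515, -0.0]
contact_force: [0.5, -0.7, -0.9]
opening: 0.0855
```

```bash
python3 - <<'E'
from h import *
np.set_printoptions(precision=4,suppress=True)
o=readout.get_obs();print(o["tool_pos"],o["tool_rot"],o["q"])
im=viewer.get_image("wrist");cv2.imwrite("pics/w1.png",im)
c=viewer.calibration("wrist");print(c)
for n,z in [("straightedge",0),("straightedge_handle",.037),("optics_carrier",.003),("carrier_handle",.114)]:
    for r in nets.pinpoint("wrist",n)[:2]: print(n,round(r["confidence"],2),np.round(r["at"],1),onz("wrist",r["at"],z))
E
```

```text
[ 0.535  -0.2319  0.3013] [ 3.0987  0.5151 -0.0003] [-0.5364 -0.0786  1.6273 -0.0004  1.5928 -0.8658]
{'camera_matrix': array([[320.9808,   0.    , 280.5502],
       [  0.    , 320.9808, 208.7726],
       [  0.    ,   0.    ,   1.    ]]), 'R': array([[ 0.9468,  0.3217, -0.001 ],
       [ 0.3059, -0.8994,  0.3121],
       [ 0.0995, -0.2958, -0.9501]]), 't': array([-0.431 , -0.4352,  0.3249])}
straightedge 0.76 [314.7 174.1] [ 0.5841 -0.2316  0.    ]
straightedge 0.19 [434.6 187.5] [ 0.7527 -0.195   0.    ]
straightedge_handle 0.85 [318.9 178.5] [ 0.5849 -0.2294  0.037 ]
straightedge_handle 0.52 [491.4  28. ] [ 0.7074 -0.0054  0.037 ]
carrier_handle 0.72 [317.8 181.1] [ 0.5703 -0.2191  0.114 ]
```

View pics/w1.png

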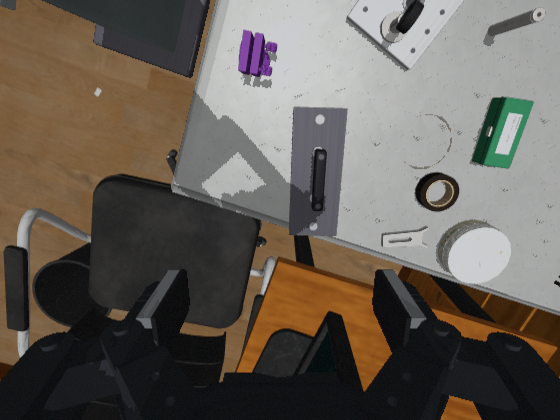

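The straightedge fills (292–347, 107–236), with its handle at (319,180). The carrier's corner is at the top right (410,20) and the purple piece at (257,55). Next I'll fit the straightedge outline in world coordinates.

```bash
cat >> h.py <<'E'
def rect(cam,thing,z,k=0):
    m=nets.masks_of(cam,thing)[k];reg=m["region"].astype(np.uint8)
    c=max(cv2.findContours(reg,0,1)[0],key=cv2.contourArea)[:,0]
    P=np.array([onz(cam,p,z)[:2] for p in c],np.float32)*1000
    (cx,cy),_,_=r=cv2.minAreaRect(P);B=cv2.boxPoints(r)
    e=[B[1]-B[0],B[2]-B[1]];L=max(e,key=np.linalg.norm);L=L*np.sign(L[1])
    return m["confidence"],m["box"],np.array([cx,cy])/1000,sorted(np.linalg.norm(v) for v in e),np.arctan2(-L[0],L[1])
E
python3 - <<'E'
from h import *
o=readout.get_obs();print(o["tool_pos"])
viewer.get_image("wrist")
print(rect("wrist","straightedge",.006)); print(nets.pinpoint("wrist","straightedge_handle")[0])
print(rect("wrist","straightedge_handle",.006)[2:])
m=viewer.get_image("top");print(rect("top","optics_carrier",.015));print(rect("top","straightedge",.008))
r=[0,0,0]
import scipy.spatial.transform as T
M=T.Rotation.from_rotvec(o["tool_rot"]).as_matrix();print("jaw yaw",np.arctan2(M[1,0],M[0,0]))
E
```

```text
[ 0.53403747 -0.23410143  0.30134862]
(0.56, [290.5, 102.3, 346.9, 233.9], array([ 0.5858764 , -0.22939578]), [np.float32(71.47429), np.float32(181.0712)], np.float32(0.30978674))
{'at': [320.8, 181.0], 'confidence': 0.67}
(array([ 0.58675873, -0.22910419]), [np.float32(73.65259), np.float32(181.85191)], np.float32(0.2914743))
(0.64, [251.9, 195.5, 321.6, 250.3], array([0.61769348, 0.02455645]), [np.float32(104.25326), np.float32(161.75542)], np.float32(-0.28575277))
(0.8, [355.2, 217.2, 428.8, 262.0], array([ 0.58367267, -0.22823068]), [np.float32(71.55873), np.float32(181.05128)], np.float32(0.30579287))
jaw yaw 0.3256057569622969
```

Emit:
step_arm:
  moves:
    - [[2, 0.2, -4, -0.02], [2, 0.2, -4, 0], [1.15, 0.05, -4, 0], [0, 0, -4, 0], [0, 0, -4, 0], [0, 0, -3, 0], [0, 0, -2, 0], [0, 0, -1.5, 0], [0, 0, -1, 0], [0, 0, -0.5, 0]]

```text
t: 3.3
tool_pos: [0.5831, -0.2287, 0.0258]
tool_rot: [-3.104, -0.482, 0.001]
contact_force: [0.0, 0.7, -1.2]
opening: 0.0854
```

Emit:
step_arm:
  moves:
    - [[0, 0, 0, 0], [0, 0, 0, 0], [0, 0, 0, 0], [0, 0, 0, 0], [0, 0, 0, 0], [0, 0, 0, 0], [0, 0, 0, 0], [0, 0, 0, 0]]
  grip: 1
  squeeze: 50

```text
t: 3.97
tool_pos: [0.5843, -0.2291, 0.0282]
tool_rot: [3.103, 0.482, 0.003]
contact_force: [0.7, 0.9, 5.5]
opening: 0.0132
```

Emit:
step_arm:
  moves:
    - [[0, 0, 0, 0], [0, 0, 0, 0], [0, 0, 0, 0], [0, 0, 0, 0]]
  grip: 0.4

```text
t: 4.3
tool_pos: [0.5828, -0.2286, 0.0262]
tool_rot: [-3.104, -0.482, 0.002]
contact_force: [0.6, 0.3, -1.2]
opening: 0.0512
```

Emit:
step_arm:
  moves:
    - [[0, 0, -0.4, 0], [0, 0, -0.3, 0], [0, 0, 0, 0], [0, 0, 0, 0]]

```text
t: 4.63
tool_pos: [0.5829, -0.2285, 0.0191]
tool_rot: [-3.104, -0.482, 0.002]
contact_force: [0.2, -0.7, -0.1]
opening: 0.0512
```

Emit:
step_arm:
  moves:
    - [[0, 0, 0, 0], [0, 0, 0, 0], [0, 0, 0, 0], [0, 0, 0, 0], [0, 0, 0, 0], [0, 0, 0, 0]]
  grip: 1
  squeeze: 50

```text
t: 5.13
tool_pos: [0.5837, -0.2289, 0.0202]
tool_rot: [3.104, 0.482, 0.001]
contact_force: [0.5, 0.4, 0.4]
opening: 0.0134
```

```bash
python3 - <<'E'
from h import *
o=readout.get_obs();print(o["tool_pos"],o["tool_rot"],o["contact_force"],o["wrist_torque"],o["opening"],o["q"])
im=viewer.get_image("wrist");cv2.imwrite("pics/w2.png",im)
E
```

```text
[ 0.58367737 -0.2288626   0.020204  ] [3.10404145e+00 4.81773297e-01 1.21452477e-03] [0.53088526 0.40916421 0.40720678] [-0.02140539 -0.06974499 -0.04451693] 0.013395872457114679 [-4.92382520e-01  2.68935625e-01  1.74774990e+00  1.74906941e-04
  1.12405746e+00 -8.00417620e-01]
```

View pics/w2.png

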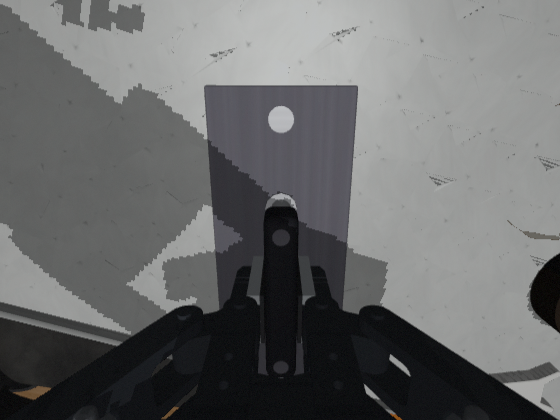

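The grip is centred on the straightedge's handle. I'll lift it, carry it clear of the purple piece, turn it, and look at the carrier from the front.

Emit:
step_arm:
  moves:
    - [[0, 0, 1.5, 0], [0, 0, 3, 0], [0, 0.5, 4, -0.05], [-1, 2.4, 4, -0.06], [-2, 3, 3, -0.08], [-2.4, 3, 2.5, -0.08], [-2.5, 3, 0, -0.08], [-2.5, 3, 0, -0.08], [-2.5, 3, 0, -0.08], [-1.5, 2, 0, 0]]

```text
t: 6.02
tool_pos: [0.4413, -0.0365, 0.1878]
tool_rot: [-3.124, 0.32, 0.007]
contact_force: [0.6, 0.8, -5.0]
opening: 0.0129
```

Emit:
step_arm:
  moves:
    - [[0, 0, 0, 0], [0, 0, 0, 0], [0, 0, 0, 0]]

```text
t: 6.27
tool_pos: [0.4446, -0.039, 0.1889]
tool_rot: [3.125, -0.316, -0.001]
contact_force: [0.2, 0.2, -6.0]
opening: 0.0131
```

```bash
python3 - <<'E'
from h import *
o=readout.get_obs();print(o["tool_pos"],o["tool_rot"],o["contact_force"],o["opening"])
im=viewer.get_image("wrist");cv2.imwrite("pics/w3.png",im)
for n,z in [("optics_carrier",.015),("straightedge",.15)]:
  for k in range(2):
    try: print(n,rect("wrist",n,z,k))
    except Exception as e: print(e)
for n,z in [("optics_carrier",.003),("carrier_handle",.114)]:
    for r in nets.pinpoint("wrist",n)[:2]: print(n,round(r["confidence"],2),np.round(r["at"],1),onz("wrist",r["at"],z))
E
```

```text
[ 0.4446298  -0.03895334  0.18893477] [ 3.12523486e+00 -3.16310087e-01 -6.46390245e-04] [ 0.17729188  0.24910455 -6.00571486] 0.013120681192237775
optics_carrier (0.76, [383.0, 0.0, 557.6, 171.3], array([0.63899603, 0.01284129]), [np.float32(144.28722), np.float32(147.8603)], np.float32(-0.29278934))
optics_carrier (0.48, [203.7, 82.6, 358.9, 378.3], array([ 0.4300748 , -0.11196056]), [np.float32(144.49535), np.float32(344.17078)], np.float32(-0.20480363))
straightedge (0.91, [205.2, 83.5, 358.9, 376.9], array([ 0.4433215 , -0.04719608]), [np.float32(82.58771), np.float32(196.35733)], np.float32(-0.2081671))
straightedge (0.43, [533.5, 314.4, 560.0, 343.2], array([ 0.61025049, -0.14013586]), [np.float32(16.198534), np.float32(20.163015)], np.float32(-1.1608143))
optics_carrier 0.78 [450.6  84.5] [0.62378386 0.02337719 0.003     ]
```

View pics/w3.png

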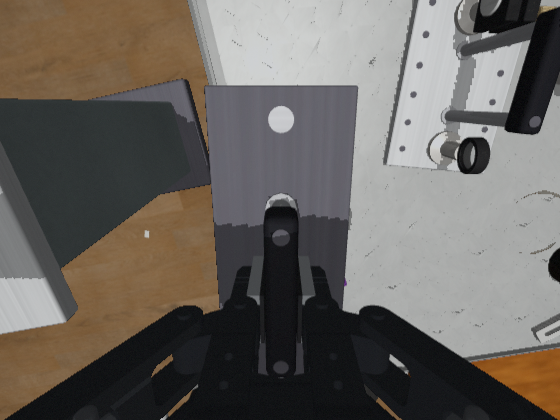

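The straightedge hangs true. The carrier's front edge runs from (414,0) to (385,164). I'll zoom in to separate the bottom and top arrises.

```bash
python3 - <<'E'
from h import *
im=cv2.imread("pics/w3.png");cv2.imwrite("pics/c3.png",cv2.resize(im[0:190,370:440],None,fx=3.1,fy=3.1,interpolation=0))
g=cv2.cvtColor(im,6).astype(int)
for r in [20,50,90,120,150]:
    c=int(414-30*r/164); print(r,c-8,g[r,c-8:c+14])
E
```

```text
20 402 [180 182 182 182 182 182 180 119  91  81  83  82 155 187 203 204 203 202
 201 201 202 201]
50 396 [182 182 181 182 180 180 179 141 119  77  77  80 143 184 203 204 203 202
 201 203 204 204]
90 389 [182 182 182 181 181 179 179 118  79  79  85 108 179 202 202 202 200 199
 202 204 204 204]
120 384 [180 180 181 181 181 180 121  86  80  82  95 177 201 202 200 198 197 201
 203 204 205 162]
150 378 [181 180 180 180 180 143 139 101  80  83  85 172 198 202 200 199 198 202
 204 204 205 179]
```

View pics/c3.png

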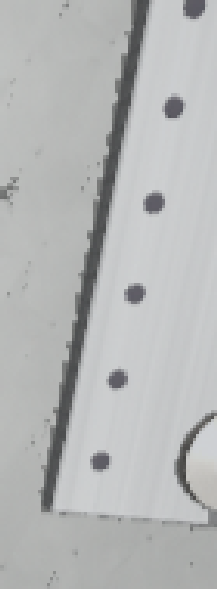

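```bash
python3 - <<'E'
from h import *
np.set_printoptions(precision=4,suppress=True)
im=cv2.imread("pics/w3.png");g=cv2.cvtColor(im,6).astype(float)
def fit(P):
    vx,vy,x,y=cv2.fitLine(np.array(P,np.float32)*1000,cv2.DIST_HUBER,0,.01,.01).ravel()
    if vy<0: vx,vy=-vx,-vy
    d=np.array([vx,vy]);n=np.array([-vy,vx]);res=(np.array(P)*1000-[x,y])@n
    return np.array([x,y])/1000,d,np.arctan2(-vx,vy),res.std()
P=[]
for r in range(8,158,3):
    c0=int(414-30*r/164)
    for c in range(c0,c0+8):
        if g[r,c]<140<=g[r,c+1]: P.append(onz("wrist",[c+(140-g[r,c])/(g[r,c+1]-g[r,c]),r],.015)[:2]);break
p,d,yc,s=fit(P);print("front edge",p,yc,s,len(P))
# corner
C=onz("wrist",[387,163],.015)[:2]; C=p+d*((C-p)@d); cen=C+d*.08+np.array([d[1],-d[0]])*.05
print("corner",C,"carrier centre",cen)
o=readout.get_obs();zt=o["tool_pos"][2]-.0202+.008
L=[];R=[]
for r in range(95,200,3):
    a=g[r]
    k=max(range(345,365),key=lambda c:abs(a[c+1]-a[c-1]));R.append(onz("wrist",[k,r],zt)[:2])
    k=max(range(200,225),key=lambda c:abs(a[c+1]-a[c-1]));L.append(onz("wrist",[k,r],zt)[:2])
for q in (L,R): print("se edge",*fit(q))
e=onz("wrist",[281,85.5],zt)[:2];print("far end mid",e)
pr,dr,ys,_=fit(R);nr=np.array([dr[1],-dr[0]])
pl=fit(L)[0];print("width",(pr-pl)@nr)
sc=e-dr*.09;print("se centre",sc,"yaw",ys,"tcp",o["tool_pos"])
dy=yc-ys;nc=np.array([d[1],-d[0]])
print("offset tcp->centre in se frame",np.dot(sc-o["tool_pos"][:2],nr),np.dot(sc-o["tool_pos"][:2],dr))
print("gap now",(p-sc)@nc-.035,"along",(cen-sc)@d,"dyaw",dy, "n",nc,"d",d)
E
```

```text
front edge [0.5788 0.051 ] -0.2934845 0.08688439728480907 50
corner [ 0.5523 -0.0366] carrier centre [0.6233 0.0255]
se edge [0.423  0.0255] [0.1867 0.9824] -0.18778284 1.113479011399964
se edge [0.4915 0.013 ] [0.2021 0.9794] -0.2034746 0.1354121564594075
far end mid [0.463  0.0469]
width 0.069607414
se centre [ 0.4448 -0.0413] yaw -0.2034746 tcp [ 0.4452 -0.0393  0.189 ]
offset tcp->centre in se frame 4.758610271439885e-05 -0.001960771201964984
gap now 0.06652817266921884 along 0.11554585311158153 dyaw -0.09000991 n [ 0.9572 -0.2893] d [0.2893 0.9572]
```

Gap 66 mm, along-edge offset 115 mm and turn −0.09. I'll move to a 20 mm standoff and descend.

Emit:
step_arm:
  moves:
    - [[0.5, 1, 0, -0.02], [1.3, 2, -1, -0.035], [1.5, 2.2, -1.5, -0.035], [1.8, 2.2, -2.2, 0], [1.5, 1.5, -3, 0], [1.2, 0.8, -3, 0], [0, 0, -2.5, 0], [0, 0, -1.5, 0], [0, 0, -1, 0], [0, 0, 0, 0]]

```text
t: 7.45
tool_pos: [0.5211, 0.058, 0.0293]
tool_rot: [3.107, -0.457, -0.009]
contact_force: [0.1, -1.3, -5.6]
opening: 0.0135
```

Emit:
step_arm:
  moves:
    - [[0, 0, 0, 0], [0, 0, 0, 0], [0, 0, 0, 0]]

```text
t: 7.7
tool_pos: [0.5246, 0.0579, 0.0342]
tool_rot: [-3.108, 0.457, -0.006]
contact_force: [0.7, -0.3, -4.9]
opening: 0.0134
```

```bash
python3 - <<'E'
from h import *
o=readout.get_obs();print(o["tool_pos"],o["tool_rot"],2*np.arctan2(o["tool_rot"][1],o["tool_rot"][0]),o["contact_force"],o["opening"])
im=viewer.get_image("wrist");cv2.imwrite("pics/w4.png",im)
E
```

```text
[0.52461809 0.05791831 0.03418431] [-3.10763331  0.45749217 -0.00578914] 5.990853840802646 [ 0.69398352 -0.34858293 -4.87445957] 0.013424185769860122
```

View pics/w4.png

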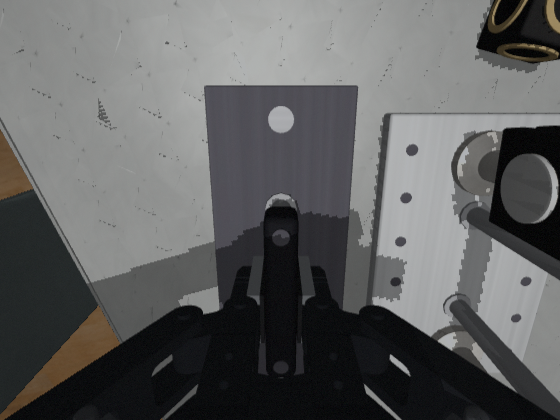

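The straightedge is at (205–357) and the carrier's front edge at columns 388 to 375, nearly parallel. I'll fit both edges.

```bash
cat >> h.py <<'E'
def fit(P):
    P=np.array(P)*1000
    for _ in range(2):
        vx,vy,x,y=cv2.fitLine(P.astype(np.float32),cv2.DIST_HUBER,0,.01,.01).ravel()
        if vy<0: vx,vy=-vx,-vy
        res=(P-[x,y])@np.array([-vy,vx]);P=P[abs(res)<=max(.4,2*res.std())]
    return np.array([x,y])/1000,np.array([vx,vy]),np.arctan2(-vx,vy),res.std(),len(P)
def gap(name,rows,czone,dz=None):
    from scipy.ndimage import gaussian_filter1d as G
    z=readout.get_obs()["tool_pos"];zt=z[2]-.0202+.008 if dz is None else dz
    im=viewer.get_image("wrist");cv2.imwrite(name,im);g=cv2.cvtColor(im,6).astype(float)
    A=[];B=[]
    for r in rows:
        a=np.gradient(G(g[r],.7))
        k=345+np.argmax(a[345:363]);A.append(onz("wrist",[k,r],zt)[:2])
        lo,hi=czone;j=lo+np.argmax(a[lo:hi]);s=a[j-1:j+2];j+=(s[2]-s[0])/(2*(2*s[1]-s[0]-s[2])+1e-9);B.append(onz("wrist",[j,r],.015)[:2])
    a,b=fit(A),fit(B);n=np.array([b[1][1],-b[1][0]])
    print("se",a);print("car",b);print("n",n,"gap at tcp mm",((b[0]-z[:2])@n-.035)*1000,"edge gap mm",((b[0]-a[0])@n)*1000,"dyaw",b[2]-a[2],"tcp",z)
    return z,a,b
E
python3 - <<'E'
from h import *
np.set_printoptions(precision=4,suppress=True)
gap("pics/w4b.png",range(125,205,2),(370,396))
E
```

```text
se (array([0.5728, 0.0985], dtype=float32), array([0.2898, 0.9571], dtype=float32), np.float32(-0.29406354), np.float64(0.1599762126852636), 40)
car (array([0.5898, 0.0911], dtype=float32), array([0.2874, 0.9578], dtype=float32), np.float32(-0.29155657), np.float64(0.03906340588350541), 40)
n [ 0.9578 -0.2874] gap at tcp mm 18.01272070903294 edge gap mm 18.38373 dyaw 0.0025069714 tcp [0.5245 0.0579 0.0341]
```

Emit:
step_arm:
  moves:
    - [[0.34, -0.1, 0, 0], [0.5, -0.15, 0, 0], [0.4, -0.12, -0.3, 0], [0.1, -0.03, -0.4, 0], [0, 0, -0.3, 0], [0, 0, -0.15, 0], [0, 0, 0, 0], [0, 0, 0, 0], [0, 0, 0, 0]]

```text
t: 8.55
tool_pos: [0.5361, 0.0542, 0.0204]
tool_rot: [-3.108, 0.457, 0.001]
contact_force: [-0.6, 0.2, -5.7]
opening: 0.0136
```

```bash
python3 - <<'E'
from h import *
np.set_printoptions(precision=4,suppress=True)
gap("pics/w5.png",range(125,205,2),(356,385))
o=readout.get_obs();print(o["contact_force"],o["tool_rot"])
E
```

```text
se (array([0.5845, 0.0941], dtype=float32), array([0.2848, 0.9586], dtype=float32), np.float32(-0.28876933), np.float64(0.14289290803441684), 40)
car (array([0.591 , 0.0934], dtype=float32), array([0.2882, 0.9576], dtype=float32), np.float32(-0.29238826), np.float64(0.04270503596252443), 40)
n [ 0.9576 -0.2882] gap at tcp mm 6.227683474826315 edge gap mm 6.3841166 dyaw -0.0036189258 tcp [0.5361 0.0542 0.0204]
[ 0.5633 -0.8632 -5.2135] [-3.1082  0.457   0.0006]
```

View pics/w5.png

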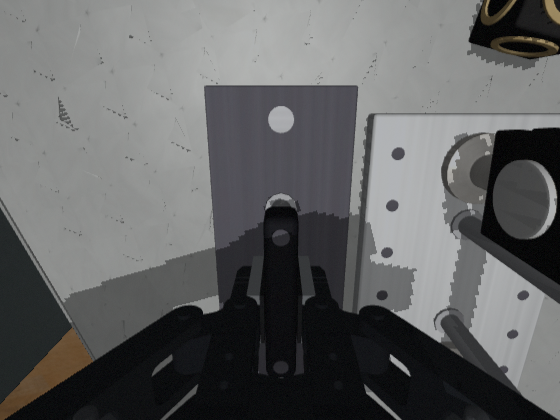

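A 6 mm gap remains, and the plate still hangs free. I'll close in slowly.

Emit:
step_arm:
  moves:
    - [[0.15, -0.05, 0, 0], [0.15, -0.05, 0, 0], [0.12, -0.03, 0, 0], [0.06, -0.02, 0, 0], [0, 0, 0, 0], [0, 0, 0, 0], [0, 0, 0, 0]]

```text
t: 9.18
tool_pos: [0.5411, 0.0526, 0.0206]
tool_rot: [3.108, -0.457, -0.0]
contact_force: [-1.5, 0.9, -4.8]
opening: 0.013
```

```bash
python3 - <<'E'
from h import *
np.set_printoptions(precision=4,suppress=True)
gap("pics/w6.png",range(125,205,2),(356,380))
g=cv2.cvtColor(cv2.imread("pics/w6.png"),6)
for r in (100,130,160,190): print(g[r,346:376])
o=readout.get_obs();print(o["contact_force"],o["tool_rot"])
E
```

```text
se (array([0.5921, 0.0917], dtype=float32), array([0.2889, 0.9574], dtype=float32), np.float32(-0.29307395), np.float64(0.13918198788364702), 40)
car (array([0.5897, 0.0894], dtype=float32), array([0.2887, 0.9574], dtype=float32), np.float32(-0.2928556), np.float64(0.1600698795937655), 38)
n [ 0.9574 -0.2887] gap at tcp mm 0.8785672727843821 edge gap mm -1.583895 dyaw 0.00021836162 tcp [0.5411 0.0526 0.0206]
[ 78  80  79  78  80  80  81  82  81  81  66 130 163 163 163 163 162 161
 161 161 159 160 160 160 159 158 158 158 157 156]
[ 80  79  78  80  82  82  82  79  71  82  62  59  59  62  87 138 156 172
 179 180 180 180 180 179 180 180 180 179 180 180]
[ 80  81  81  81  82  79  67  80  64  61  63  62 103 145 160 177 180 180
 180 181 180 180 180 180 180 179 181 180 180 180]
[ 81  84  81  78  83  95  66  67  65  62 117 147 164 180 180 180 180 180
 180 180 181 180 180 180 180 180 181 180 180 180]
[-0.079  -0.1862 -5.4144] [-3.1081  0.457   0.0001]
```

About 0.9 mm is left. I'll nudge 0.8 mm, lower onto the table, and check the force.

Emit:
step_arm:
  moves:
    - [[0.08, -0.02, -0.03, 0], [0, 0, -0.05, 0], [0, 0, -0.05, 0], [0, 0, 0, 0], [0, 0, 0, 0], [0, 0, 0, 0]]

```text
t: 9.73
tool_pos: [0.5421, 0.0524, 0.0202]
tool_rot: [3.108, -0.457, -0.0]
contact_force: [-5.0, -0.1, 5.0]
opening: 0.013
```

```bash
python3 - <<'E'
from h import *
np.set_printoptions(precision=4,suppress=True)
gap("pics/w7.png",range(125,205,2),(357,370))
o=readout.get_obs();print(o["contact_force"],o["wrist_torque"],o["tool_rot"])
E
```

```text
se (array([0.5919, 0.0909], dtype=float32), array([0.2897, 0.9571], dtype=float32), np.float32(-0.29393774), np.float64(0.14359686236131838), 40)
car (array([0.5921, 0.092 ], dtype=float32), array([0.1766, 0.9843], dtype=float32), np.float32(-0.17748387), np.float64(0.9060336071795325), 34)
n [ 0.9843 -0.1766] gap at tcp mm 7.185685158084689 edge gap mm -0.013938989 dyaw 0.11645387 tcp [0.5421 0.0524 0.0202]
[-6.2229  0.1299  4.8698] [-0.0311  0.8659  0.0082] [ 3.1081 -0.4569 -0.0003]
```

It touches the carrier lightly and rests on the table. I'll ease off and release.

Emit:
step_arm:
  moves:
    - [[-0.03, 0.01, 0.05, 0], [0, 0, 0, 0], [0, 0, 0, 0]]

```text
t: 10.03
tool_pos: [0.5421, 0.0524, 0.0202]
tool_rot: [3.108, -0.457, 0.002]
contact_force: [-2.0, -0.1, 1.4]
opening: 0.0131
```

Emit:
step_arm:
  moves:
    - [[0, 0, 0, 0], [0, 0, 0, 0], [0, 0, 0, 0], [0, 0, 0, 0], [0, 0, 0, 0]]
  grip: 0.55

```text
t: 10.45
tool_pos: [0.542, 0.0525, 0.02]
tool_rot: [-3.108, 0.457, -0.001]
contact_force: [0.3, 0.3, 0.1]
opening: 0.0383
```

```bash
python3 - <<'E'
from h import *
np.set_printoptions(precision=4,suppress=True)
gap("pics/w8.png",range(125,205,2),(357,370),.008)
o=readout.get_obs();print(o["contact_force"],o["tool_rot"],o["opening"])
im=cv2.imread("pics/w8.png");cv2.imwrite("pics/c8.png",np.hstack([cv2.resize(im,None,fx=1,fy=1),cv2.resize(im[80:220,340:400],(180,420),interpolation=0)]))
E
```

```text
se (array([0.5921, 0.0919], dtype=float32), array([0.2859, 0.9583], dtype=float32), np.float32(-0.2899023), np.float64(0.1368079095862712), 40)
car (array([0.5921, 0.0934], dtype=float32), array([0.1675, 0.9859], dtype=float32), np.float32(-0.16824634), np.float64(0.8720957143266777), 38)
n [ 0.9859 -0.1675] gap at tcp mm 7.581599094857339 edge gap mm -0.23234959 dyaw 0.121655956 tcp [0.542  0.0525 0.02  ]
[0.6694 0.2469 0.284 ] [-3.108   0.4571 -0.0008] 0.038329748190814084
```

View pics/c8.png

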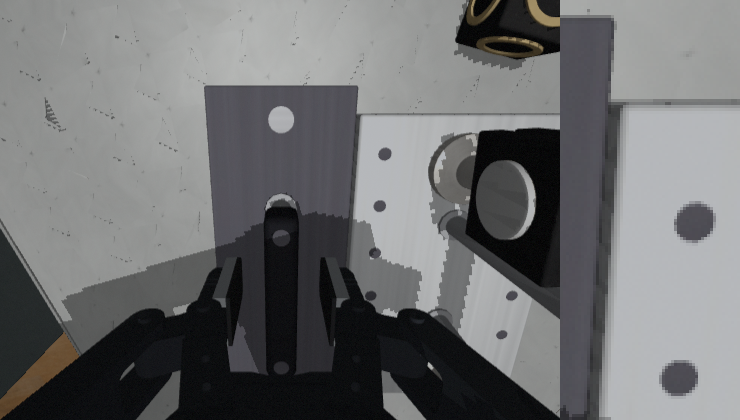

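It's flush with no visible gap, and released. I'll rise straight up and go over the carrier handle.

Emit:
step_arm:
  moves:
    - [[0, 0, 0.5, 0], [0, 0, 1.5, 0], [0, 0, 3, 0], [0, 0, 4, 0], [0, 0, 4, 0], [0, 0, 4, 0], [1, -0.3, 4, 0], [2.5, -0.7, 2, 0], [2.5, -0.7, 0, 0], [1.5, -0.5, 0, 0]]
  grip: 0.55

```text
t: 11.33
tool_pos: [0.6196, 0.0299, 0.2537]
tool_rot: [-3.108, 0.457, -0.011]
contact_force: [-0.5, 0.8, 0.0]
opening: 0.0387
```

Emit:
step_arm:
  moves:
    - [[0.7, -0.2, 0, 0], [0, 0, 0, 0], [0, 0, 0, 0], [0, 0, 0, 0], [0, 0, 0, 0]]
  grip: 0

```text
t: 11.75
tool_pos: [0.6228, 0.0289, 0.2495]
tool_rot: [-3.108, 0.456, 0.001]
contact_force: [-0.2, 0.4, -0.5]
opening: 0.0854
```

```bash
python3 - <<'E'
from h import *
np.set_printoptions(precision=4,suppress=True)
o=readout.get_obs();print(o["tool_pos"],o["tool_rot"],o["contact_force"],o["opening"])
im=viewer.get_image("wrist");cv2.imwrite("pics/w9.png",im)
for n,z in [("carrier_handle",.114),("straightedge_handle",.037),("straightedge",0)]:
    for r in nets.pinpoint("wrist",n)[:2]: print(n,round(r["confidence"],2),np.round(r["at"],1),onz("wrist",r["at"],z))
print(rect("wrist","straightedge",.006))
print(proj("wrist",[.623,.0256,.123]),proj("wrist",[.5416,.0502,.046]))
E
```

```text
[0.6228 0.0289 0.2495] [-3.1082  0.4564  0.0014] [-0.1925  0.3638 -0.4733] 0.08542165334884173
carrier_handle 0.71 [280.9 201.1] [0.622  0.0252 0.114 ]
straightedge_handle 0.73 [205.8 180.4] [0.541  0.0507 0.037 ]
(0.73, [174.5, 93.3, 244.1, 242.7], array([0.5417, 0.0517]), [np.float32(71.755974), np.float32(179.51094)], np.float32(-0.29207844))
[281.3307 203.2123] [204.4428 182.5231]
```

View pics/w9.png

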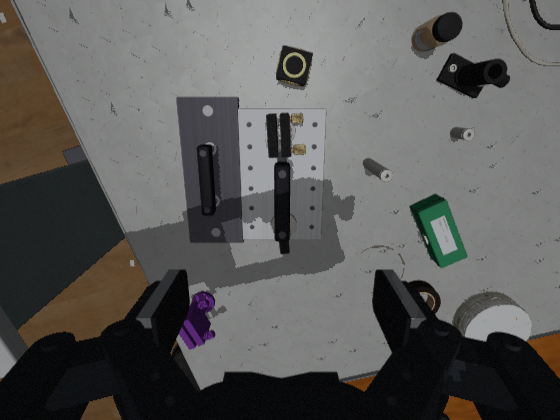

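The straightedge at (177–243, 97–242) lies flush along the carrier, and the carrier handle at (282,205) is centred in the jaws. I'll descend and grip.

Emit:
step_arm:
  moves:
    - [[0.05, 0, -2, 0], [0, 0, -3, 0], [0, 0, -3, 0], [0, 0, -2.5, 0], [0, 0, -2, 0], [0, 0, -1.5, 0], [0, 0, -0.8, 0], [0, 0, -0.4, 0], [0, 0, 0, 0], [0, 0, 0, 0]]

```text
t: 12.83
tool_pos: [0.6249, 0.0285, 0.099]
tool_rot: [-3.108, 0.457, -0.003]
contact_force: [-0.6, -0.6, 0.9]
opening: 0.0853
```

Emit:
step_arm:
  moves:
    - [[0, 0, 0, 0], [0, 0, 0, 0], [0, 0, 0, 0], [0, 0, 0, 0]]
  grip: 0.6
  squeeze: 60

```text
t: 13.17
tool_pos: [0.6246, 0.0285, 0.0986]
tool_rot: [-3.108, 0.457, -0.002]
contact_force: [0.5, 0.2, 0.3]
opening: 0.0386
```

Emit:
step_arm:
  moves:
    - [[0, 0, 0, 0], [0, 0, 0, 0], [0, 0, 0, 0], [0, 0, 0, 0], [0, 0, 0, 0], [0, 0, 0, 0]]
  grip: 1
  squeeze: 60

```text
t: 13.67
tool_pos: [0.624, 0.0286, 0.0982]
tool_rot: [-3.108, 0.457, 0.001]
contact_force: [-4.0, -0.1, 5.1]
opening: 0.0127
```

Emit:
step_arm:
  moves:
    - [[0, 0, 0, 0], [0, 0, 0.1, 0], [0, 0, 0.15, 0], [0, 0, 0.2, 0], [0, 0, 0.3, 0], [0, 0, 0.4, 0], [0, 0, 0.4, 0], [0, 0, 0.3, 0], [0, 0, 0.15, 0], [0, 0, 0, 0]]
  squeeze: 100

```text
t: 14.5
tool_pos: [0.6245, 0.0285, 0.1186]
tool_rot: [-3.108, 0.457, -0.002]
contact_force: [0.5, 0.5, -6.1]
opening: 0.0122
```

```bash
python3 - <<'E'
from h import *
np.set_printoptions(precision=4,suppress=True)
o=readout.get_obs();print(o["tool_pos"],o["tool_rot"],o["contact_force"],o["wrist_torque"],o["opening"])
im=viewer.get_image("scene");cv2.imwrite("pics/s10.png",cv2.resize(im[170:290,200:390],None,fx=4,fy=4,interpolation=2))
E
```

```text
[0.6245 0.0285 0.1186] [-3.1081  0.4569 -0.0017] [ 0.5315  0.478  -6.0526] [ 0.0233 -0.0608  0.0642] 0.012163120478733892
```

View pics/s10.png

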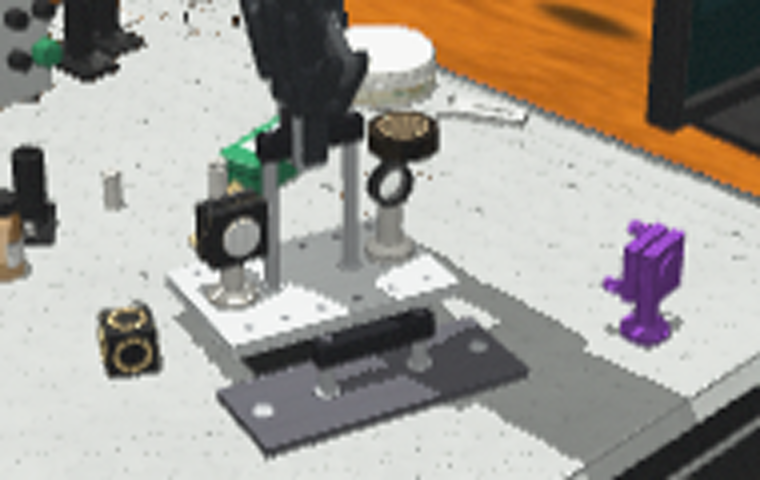

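The carrier is off its pad and level, with the lens and mirror upright and the straightedge still in place. I'll go on up gently (12.7 cm).

Emit:
step_arm:
  moves:
    - [[0, 0, 0.3, 0], [0, 0, 0.6, 0], [0, 0, 0.9, 0], [0, 0, 1.2, 0], [0, 0, 1.4, 0], [0, 0, 1.5, 0], [0, 0, 1.5, 0], [0, 0, 1.5, 0], [0, 0, 1.3, 0], [0, 0, 1, 0]]

```text
t: 15.38
tool_pos: [0.6249, 0.0285, 0.2327]
tool_rot: [-3.108, 0.457, -0.004]
contact_force: [0.0, 0.1, -6.6]
opening: 0.0122
```

Emit:
step_arm:
  moves:
    - [[0, 0, 0.7, 0], [0, 0, 0.5, 0], [0, 0, 0.2, 0], [0, 0, 0.1, 0], [0, 0, 0, 0], [0, 0, 0, 0], [0, 0, 0, 0], [0, 0, 0, 0], [0, 0, 0, 0], [0, 0, 0, 0]]

```text
t: 16.22
tool_pos: [0.6241, 0.0285, 0.2446]
tool_rot: [3.108, -0.457, -0.001]
contact_force: [-0.3, 0.0, -6.1]
opening: 0.0121
```

```bash
python3 - <<'E'
from h import *
np.set_printoptions(precision=4,suppress=True)
o=readout.get_obs();print(o["t"],o["tool_pos"],o["tool_rot"],o["contact_force"],o["wrist_torque"],o["opening"],abs(o["dq"]).max())
im=viewer.get_image("scene");cv2.imwrite("pics/s11.png",cv2.resize(im[130:290,180:390],None,fx=3.6,fy=3.6,interpolation=2))
viewer.get_image("top");print(rect("top","straightedge",.006))
E
```

```text
16.2167 [0.6241 0.0285 0.2446] [ 3.1081 -0.457  -0.0006] [-0.3086  0.0449 -6.1479] [-0.008   0.0215  0.0007] 0.012072347072683665 0.019935884439425202
(0.48, [238.3, 254.0, 252.9, 263.7], array([0.54  , 0.1304]), [np.float32(27.238722), np.float32(27.917318)], np.float32(-0.32244262))
```

View pics/s11.png

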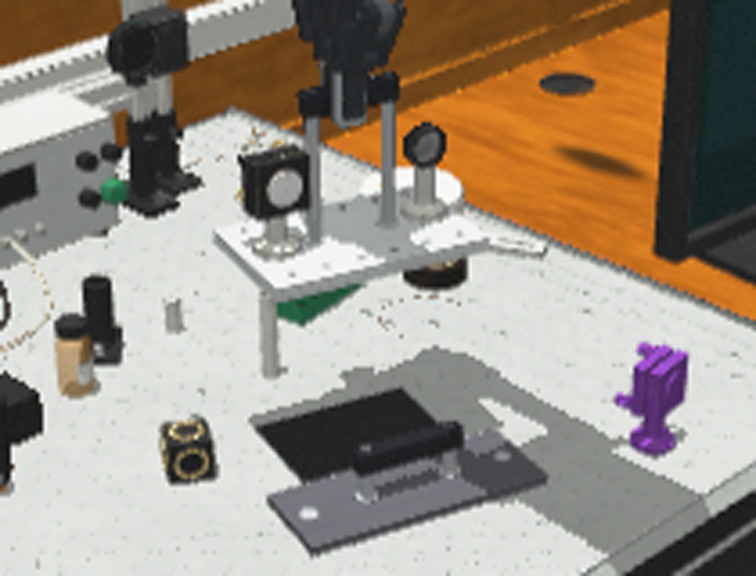

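The carrier is level about 15 cm up over its pad, with both optics upright and the straightedge lying parallel along the pad's front. I'll hand it in.

```bash
python3 -c "
from station import ctrl;print(ctrl.finish_job())"
```

```text
the job is handed in; nothing more can be done
None
```

I laid the straightedge flush against the carrier's front edge and released it, then lifted the carrier by its handle. I handed the job in at about 16 s, with the carrier held steady over its pad. The hand-in reports no verdict, so this rests on my own checks.

- **Straightedge:** Before the last 0.8 mm nudge, the gap was 0.9 mm and the angle to the carrier edge was under 0.001 rad. The nudge touched the carrier at about 5–6 N, which I eased off before letting go. In the wrist picture after release there was no visible gap, and I estimate the carrier moved less than 1 mm.
- **Carrier:** The underside is at about 149 mm, going by how far the tool rose. The tool is level and the grip is set to 100 N. The wrist shows a steady load of about 6 N; I expected about 7 N for the carrier with its optics, so it is a little low.
- **Scene at the end:** The last picture shows the lens and mirror upright, and the straightedge lying along the front of the pad. The cube, vial and purple look-alike stand where they were.

Two checks failed:
- **Edge fit after contact:** The automatic fit of the carrier's edge became unreliable once the two edges met, so I judged flushness from the earlier fits, the contact force and the picture.
- **Final top view:** The network did not find the straightedge in the last top picture, where the raised carrier and arm probably hid it. Its place was confirmed only by the wrist view before the lift and the last scene view.

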